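# Fit the blow-off nozzle to the bench air coupler

### The arm

A 6-joint arm with a two-finger parallel gripper is mounted at the origin on the work surface. World frame = base frame: x ahead of the robot, y to its left, z up, the work surface at z = 0. Lengths are in m, angles in rad, forces in N, time in s.
With the tool pointing down it reaches from about 0.25 to 0.725 m from the base axis. Payload 4 kg.
Tool frame: the origin (TCP) lies midway between the tips of the shut fingers; the grasp point (between the pads) lies 19 mm behind it; z points along the fingers, y is the line along which they close (so a half turn about z gives the same grasp; the last joint's range is limited). The gripper opens to 85 mm and grips with 20 to 120 N. Pads are 22 mm wide; open, the fingers measure 114 mm over their backs; the gripper's body (76 mm by 85 mm) begins 54 mm behind the grasp point. The pads swing forward as they close: fully open they stand 13 mm farther back than shut.
Start: joints at [1.273, 0.241, 0.005, 1.335, 0, 1.571], TCP at [0.147, 0.478, 0.208] pointing down, gripper open.
Joint ranges: [-2.72, 2.72], [-1.05, 1.87], [-1.09, 1.28], [-1.99, 2.15], [-1.42, 1.44], [-3.14, 3.14]. Speed limits (rad/s): [2.79, 2.79, 3.14, 3.14, 3.14, 3.14].

### API

Orientations are given as a unit quaternion [x, y, z, w].
In Python, from workcell import bot gives the robot as it stands.
- The arm moves only by the tool move_arm, never from a script. Its argument "motion" is a list of rows, each an object of numbers: "x", "y", "z": the shift along the tool's x, y, z in cm; "yaw": the turn about the tool's z in degrees. A call has 1 to 20 rows; each row is the pose to reach, as a shift and turn from the pose commanded when the call began, along the tool's axes at that moment; what a row does not reach only later rows make up. A row lasts 1/8 s, in which the tool goes at most 62.5 mm and 10.7 degrees, less where a joint would pass 70% of its speed; a pose out of reach is approached as far as the arm can. A call with a gripper value outside its range is refused whole. "gripper" is the opening, from -1 (shut) to 1 (fully open), set as the call begins (left out, the last holds). The fingers move at their own pace and stop on an object; the grip force is fixed at half the most. Time passes only in rows, so rows that repeat a pose let the fingers close. It gives the time, the measured TCP pose, the force, the opening and the grip force at its end, in the units of the state.
- bot.get_obs(): the state, without advancing time (a new reading comes with each control period).
- bot.camera(name): name is "side" or "top" or "wrist"; returns the picture (420x560x3 uint8, blue, green, red); there is no depth.
- bot.camera_model(name): a dict with "K" (3x3 intrinsics, pixels), "world_from_camera" (4x4, takes a point from camera to world coordinates). Camera axes: x right, y down, z forward; pixel columns grow to the right and rows downward; lengths in m; the calibration is good to about 2 mm. A picture is of the moment at which its call begins: read the wrist's pose just before it. camera_model takes no time and is no camera call; for the wrist camera it gives the pose at the moment of the call.
- bot.job_done(): hands the job in; it is judged then, once.
Trained networks look in the newest picture that a camera, given by its name, has taken for a name from the list of things; names that differ only in an ending like _2 or _b are one class to them, and where a whole thing is asked for, a point or a joint stands for the part that bears it (a point fixed in the world has none). Each returns a list of dicts, best first, with "score" (0 to 1); they miss things now and then, are a little off and sometimes report something else, mostly with a low value. They report only what shows in the picture. A call takes as long as a camera call. They do not tell look-alikes from the thing itself.
- bot.cut_out(camera, name): "mask" (420x560 bool, what is visible of it) and "centre" ([row, column] in pixels, amid what is visible of it).
The state is a dict: "clock": time; "joint_pos": joint angles; "joint_vel": joint speeds; "tau": joint torques, N m; "eef_pos": TCP position; "tool_rot": TCP orientation; "ft_force": force on the tool from outside, world axes, zero at the start; "ft_torque": the same for the moment, N m; "grip_width": finger opening in m; "grasp_force": force on a finger pad.
Only numpy, scipy, OpenCV 4.12 (cv2) and the standard library are available. Lean on these libraries where they do the work, as an engineer would, in place of code of your own. Each camera call takes 0.05 s, during which the arm holds its last target. There are 200 camera calls.

### The job

Get the soldering bench's air outlet ready for blowing off boards: take the tapered nozzle out of the rack, stand it stem-down in the mouth of the upright quick coupler, then pull the coupler's winged sleeve all the way back (down) so that the nozzle drops fully home, and let the sleeve spring forward (up) again so that the nozzle is locked in, its collar flush on the coupler's rim.

Things in the scene. Friction and masses are not known exactly. Their poses are not given: they have to be found in the camera images.
- nozzle: Loose aluminium nozzle, 0.12 kg, round, 110 tall (mm), in one of the rack's holes. Origin: centre of its flat underside, z up. Upwards: stem 26 wide to 66 (neck 14 wide at 8-18), collar 58 wide at 66-72, grip barrel 28 wide at 72-94, taper to a 10 wide top. Unwanted ends in the rack, same stem and collar: a low cap (86 tall, 40 wide top) and a horn (106 tall, 54 wide top).
- rack: Fixed black block, 80 (x) by 240 (y) by 70 mm high, origin at the centre of its underside, on the table. Three upright 30 mm holes at y = -75, 0 and +75 mm; the ends hang upright in them, collars on the block's top (at 70 to 76 mm), undersides 4 mm above the table. Neighbours stand along y, so put the fingers on the -x and +x sides of an end.
- coupler: Fixed upright brass socket 59 mm wide on a dark foot. Origin: on its axis at table height, z up. Rim 81 mm up; mouth 52 mm wide narrows within 15 mm to a 40 mm bore. Sleeve forward: jaws stop the stem and the nozzle stands on them by itself, underside 31.5 mm up. Sleeve back: jaws open, it drops by its weight, collar at rim, underside 15.5 mm up. Sleeve let go: jaws centre and lock its neck.
- sleeve (a joint): Steel sleeve, 71 mm wide, on the socket: 0 = sprung forward (up), grows as pulled back (down) to its stop at 0.022 m; jaws are clear from 0.019. Two flat thumb wings along the coupler's +y and -y, 26 mm wide, 6 thick, reach 80 mm from the axis; top face 76 mm above the table at 0. Pressing one wing down is enough: 5 N to start, 11 N at the stop; it springs back when let go.
Things that resemble listed ones, but are neither listed nor needed, are in the scene too. What is shaped like the nozzle but orange or pink is not meant.

How it is judged:
By the outcome, as a careful person would: the job done as asked, in the order asked, and still so for the second after the job is handed in, with the robot touching nothing.
It also fails if it takes over 48 s, if anything falls off the work surface, if the arm or the gripper's body presses on something with over 40 N, if the wrist force passes 120 N, or if a joint passes its speed limit or range.

## Working session

There is one attempt and no reset: what is moved stays moved. The work goes in short steps, Python scripts to look and compute and a tool call to move; the robot and the scene stay as the last step left them, time stands still between calls to the robot, and variables do not carry over. Pictures are saved under pics/ and viewed, at most 10 in all, crops included, and the job is handed in when it is done.

Besides the shell and the picture viewer there is one more tool, called after "Emit:" as name([rows], argument=value, ...), one row to a line, values as JSON. move_arm: Moves the arm, as the interface text tells. Its arguments: {"type":"object","properties":{"motion":{"type":"array"},"gripper":{"type":"number"}},"required":["motion"]}

```bash
mkdir -p pics
cat > h.py <<'E'
from workcell import bot
import numpy as np, cv2
from scipy.spatial.transform import Rotation as R
def ray(cam,rc):
    m=bot.camera_model(cam);K=np.array(m["K"]);T=np.array(m["world_from_camera"])
    d=T[:3,:3]@np.linalg.inv(K)@[rc[1],rc[0],1];return T[:3,3],d
def atz(cam,rc,z):
    o,d=ray(cam,rc);return o+d*(z-o[2])/d[2]
def proj(cam,p):
    m=bot.camera_model(cam);K=np.array(m["K"]);T=np.linalg.inv(np.array(m["world_from_camera"]))
    q=K@(T[:3,:3]@np.array(p)+T[:3,3]);return q[:2]/q[2]
E
python3 - <<'E'
from h import *
np.set_printoptions(precision=3,suppress=True)
o=bot.get_obs();print(o["eef_pos"],o["tool_rot"],R.from_quat(o["tool_rot"]).as_matrix(),o["clock"],o["grip_width"])
for c in ["top","side"]:
    cv2.imwrite(f"pics/{c}0.png",bot.camera(c))
    print(c,np.array(bot.camera_model(c)["world_from_camera"])[:3,3])
    for n,z in [("nozzle",.1),("rack",.07),("coupler",.08),("sleeve",.076)]:
        for r in bot.cut_out(c,n): print(c,n,round(r["score"],2),np.round(r["centre"]),r["mask"].sum(),atz(c,r["centre"],z))
E
```

```text
[0.147 0.477 0.207] [ 0.148  0.989 -0.001 -0.   ] [[-0.956  0.293 -0.001]
 [ 0.293  0.956 -0.002]
 [ 0.    -0.002 -1.   ]] 0.0 0.08539553562389512
top [0.332 0.046 1.226]
top nozzle 0.97 [245. 184.] 519 [0.465 0.266 0.1  ]
top nozzle 0.95 [144. 176.] 463 [0.695 0.296 0.1  ]
top nozzle 0.78 [197. 180.] 459 [0.571 0.28  0.1  ]
top nozzle 0.76 [247. 240.] 490 [0.462 0.143 0.1  ]
top nozzle 0.68 [284. 154.] 594 [0.379 0.326 0.1  ]
top rack 0.77 [204. 220.] 2677 [0.564 0.194 0.07 ]
top coupler 0.83 [214. 392.] 1650 [ 0.543 -0.198  0.08 ]
top sleeve 0.57 [210. 381.] 554 [ 0.553 -0.175  0.076]
top sleeve 0.35 [217. 393.] 1655 [ 0.537 -0.202  0.076]
side [0.322 0.729 0.747]
side nozzle 0.97 [288. 213.] 751 [0.566 0.301 0.1  ]
side nozzle 0.74 [298. 274.] 877 [0.458 0.29  0.1  ]
side nozzle 0.74 [246. 292.] 733 [0.461 0.168 0.1  ]
side nozzle 0.71 [285. 142.] 901 [0.685 0.331 0.1  ]
side rack 0.7 [294. 227.] 3517 [0.548 0.285 0.07 ]
side coupler 0.9 [149. 298.] 1246 [ 0.535 -0.161  0.08 ]
side sleeve 0.75 [146. 297.] 437 [ 0.542 -0.177  0.076]
```

View pics/top0.png

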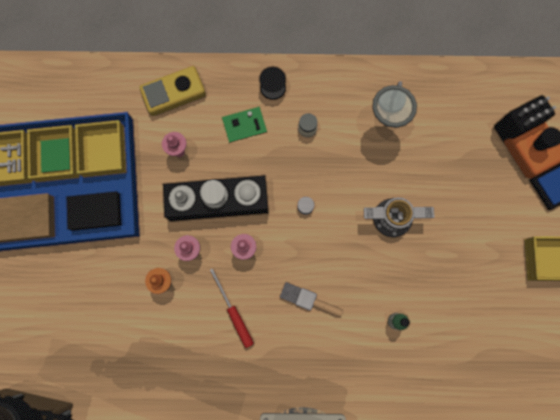

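View pics/side0.png

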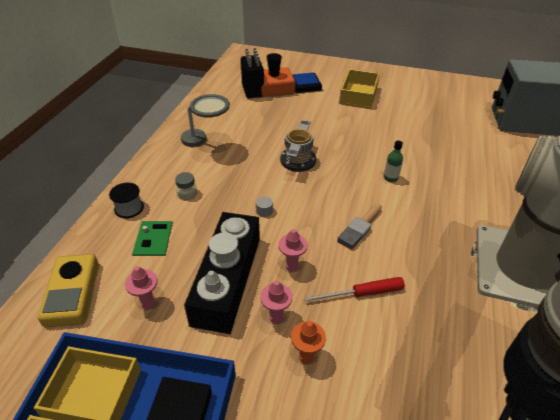

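Candidates (top image): nozzle at (181,197), the pointed grey one in the rack. Look-alikes are the horn (214,193) and cap (247,192), the pinks (174,144), (187,247) and (243,246), and the orange (158,281). I choose (181,197), which is (212,287) in the side picture, and will check it in a crop.

Run:
```python
from h import *
np.set_printoptions(precision=4,suppress=True)
t=bot.camera("top")
for n in ["nozzle","coupler","sleeve","rack"]:
    for r in bot.cut_out("top",n):
        c=r["centre"]
        if n=="nozzle" and np.hypot(c[0]-197,c[1]-181)>12: continue
        m=r["mask"].astype(np.uint8)
        (x,y),(w,h),a=rect=cv2.minAreaRect(cv2.findNonZero(m))
        cc=cv2.minEnclosingCircle(cv2.findNonZero(m))
        print(n,r["score"],rect,cc,atz("top",(y,x),.076), atz("top",(cc[0][1],cc[0][0]),.076))
        b=cv2.boxPoints(rect)
        if n in("rack","sleeve"): print([atz("top",(q[1],q[0]),.07)[:2] for q in b])
s=bot.camera("side")
a=cv2.resize(t[160:300,140:280],(400,400),interpolation=2);b=cv2.resize(s[200:340,160:300],(400,400),interpolation=2)
cv2.imwrite("pics/crop1.png",np.hstack([a,b]))
```

```text
nozzle 0.83 ((180.5, 198.0), (24.0, 25.0), 90.0) ((180.9375, 198.0), 13.091277122497559) [0.575 0.284 0.076] [0.575 0.283 0.076]
coupler 0.79 ((399.1380615234375, 214.14073181152344), (39.920867919921875, 67.57034301757812), 68.74949645996094) ((398.0, 211.5), 36.08679962158203) [ 0.5439 -0.2155  0.076 ] [ 0.55   -0.2131  0.076 ]
sleeve 0.78 ((398.1670227050781, 212.4641571044922), (30.702919006347656, 67.83202362060547), 72.18110656738281) ((398.0, 212.5), 35.17466354370117) [ 0.5478 -0.2134  0.076 ] [ 0.5477 -0.213   0.076 ]
[array([ 0.5577, -0.1302]), array([ 0.6085, -0.2802]), array([ 0.5401, -0.2991]), array([ 0.4904, -0.1504])]
rack 0.77 ((214.39114379882812, 198.08531188964844), (40.112274169921875, 105.07421112060547), 85.60128784179688) ((215.0, 198.0), 54.81797790527344) [0.5758 0.2064 0.076 ] [0.576 0.205 0.076]
[array([0.6132, 0.3334]), array([0.6356, 0.0914]), array([0.5413, 0.0825]), array([0.5196, 0.321 ])]
```

View pics/crop1.png

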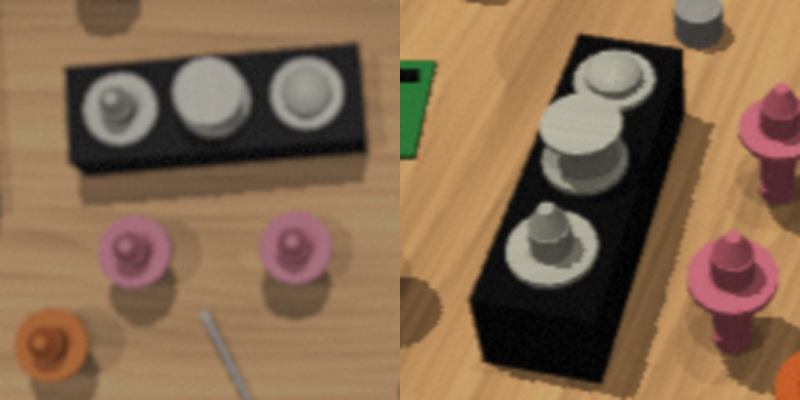

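The crop confirms it: the grey tapered piece at (181,197) is the nozzle. The wide-topped horn is next to it and the low cap is at the far end. I'll move above it.

Emit:
move_arm([
  {"x": -2,"y": -0.3,"z": -1,"yaw": 4},
  {"x": -7,"y": -0.9,"z": -2,"yaw": 11},
  {"x": -12.5,"y": -1.6,"z": -3,"yaw": 19},
  {"x": -18,"y": -2.4,"z": -4,"yaw": 27},
  {"x": -23.5,"y": -3.1,"z": -4,"yaw": 35},
  {"x": -29,"y": -3.8,"z": -4,"yaw": 43},
  {"x": -34.5,"y": -4.5,"z": -4,"yaw": 51},
  {"x": -40,"y": -5.2,"z": -4,"yaw": 59},
  {"x": -44.5,"y": -5.8,"z": -4,"yaw": 66},
  {"x": -46.6,"y": -6.1,"z": -4,"yaw": 68},
  {"x": -46.6,"y": -6.1,"z": -4,"yaw": 68},
  {"x": -46.6,"y": -6.1,"z": -4,"yaw": 68},
], gripper=1)

```text
clock: 2.3
eef_pos: [0.5736, 0.2833, 0.2475]
tool_rot: [0.676, 0.737, -0.0, -0.0]
ft_force: [0.2, -0.3, -0.5]
grip_width: 0.0852
grasp_force: 0.0
```

Run:
```python
from h import *
np.set_printoptions(precision=4,suppress=True)
o=bot.get_obs();M=R.from_quat(o["tool_rot"]).as_matrix();print(o["clock"],o["eef_pos"],M,o["joint_pos"])
cv2.imwrite("pics/w1.png",bot.camera("wrist"))
for n in ["nozzle","rack"]:
    for r in bot.cut_out("wrist",n):
        m=r["mask"].astype(np.uint8);p=cv2.findNonZero(m)
        (x,y),wh,a=rect=cv2.minAreaRect(p);print(n,r["score"],r["centre"],rect,atz("wrist",(y,x),.076))
        if n=="rack": print([atz("wrist",(q[1],q[0]),.07)[:2] for q in cv2.boxPoints(rect)])
```

```text
2.3 [0.5736 0.2833 0.2475] [[-0.087   0.9962 -0.0008]
 [ 0.9962  0.087   0.0001]
 [ 0.0001 -0.0008 -1.    ]] [0.4586 0.5283 0.5318 1.5749 0.0004 1.9423]
nozzle 0.96 [187.4, 169.8] ((170.5, 187.0), (56.0, 57.0), 90.0) [0.4624 0.2692 0.076 ]
nozzle 0.85 [291.6, 190.5] ((190.5, 292.5), (59.0, 21.0), 90.0) [0.483  0.1541 0.076 ]
nozzle 0.79 [181.1, 286.2] ((285.3965148925781, 181.75860595703125), (55.89429473876953, 57.19416427612305), 21.801406860351562) [0.5743 0.2842 0.076 ]
nozzle 0.79 [112.7, 93.7] ((92.75395202636719, 117.84007263183594), (70.34542083740234, 57.76877212524414), 33.023868560791016) [0.391  0.3291 0.076 ]
nozzle 0.76 [166.9, 418.2] ((421.1000671386719, 166.20001220703125), (56.79612731933594, 62.60989761352539), 63.43495178222656) [0.7035 0.3107 0.076 ]
rack 0.85 [216.8, 287.0] ((285.0, 238.5), (217.0, 82.0), 90.0) [0.5791 0.225  0.076 ]
[array([0.5308, 0.3297]), array([0.6087, 0.3364]), array([0.6381, 0.093 ]), array([0.5438, 0.0848])]
```

View pics/w1.png

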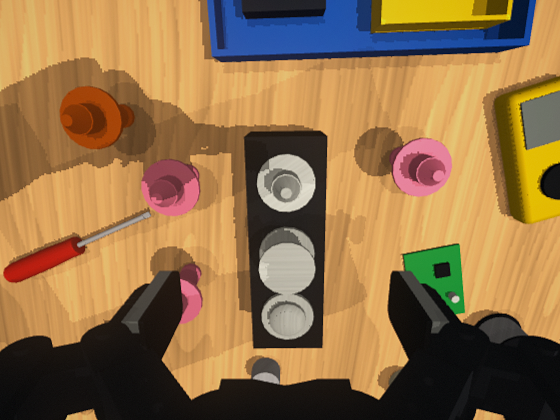

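The nozzle is in the wrist picture at (286,182), between the fingers' plane and aligned with the rack. I'll descend, grip and lift.

Emit:
move_arm([
  {"x": 0.1,"z": 3},
  {"x": 0.1,"z": 7},
  {"x": 0.1,"z": 11},
  {"x": 0.1,"z": 14},
  {"x": 0.1,"z": 16},
  {"x": 0.1,"z": 16.8},
  {"x": 0.1,"z": 16.8},
  {"x": 0.1,"z": 16.8},
])

```text
invalid input at $.motion[0]: expected keys x, y, z, yaw
```

Emit:
move_arm([
  {"z": 0},
  {"z": 0},
  {"z": 0},
  {"z": 0},
  {"z": 0},
  {"z": 0},
  {"z": 0},
  {"z": 0},
], gripper=-1)

```text
invalid input at $.motion[0]: expected keys x, y, z, yaw
```

Emit:
move_arm([
  {"x": 0.1,"y": 0,"z": 3,"yaw": 0},
  {"x": 0.1,"y": 0,"z": 7,"yaw": 0},
  {"x": 0.1,"y": 0,"z": 11,"yaw": 0},
  {"x": 0.1,"y": 0,"z": 14,"yaw": 0},
  {"x": 0.1,"y": 0,"z": 16,"yaw": 0},
  {"x": 0.1,"y": 0,"z": 16.8,"yaw": 0},
  {"x": 0.1,"y": 0,"z": 16.8,"yaw": 0},
  {"x": 0.1,"y": 0,"z": 16.8,"yaw": 0},
])

```text
clock: 3.45
eef_pos: [0.5749, 0.2845, 0.0811]
tool_rot: [0.676, 0.737, 0.001, 0.0]
ft_force: [1.2, 0.2, -0.5]
grip_width: 0.0853
grasp_force: 0.0
```

Emit:
move_arm([
  {"x": 0,"y": 0,"z": 0,"yaw": 0},
  {"x": 0,"y": 0,"z": 0,"yaw": 0},
  {"x": 0,"y": 0,"z": 0,"yaw": 0},
  {"x": 0,"y": 0,"z": 0,"yaw": 0},
  {"x": 0,"y": 0,"z": 0,"yaw": 0},
  {"x": 0,"y": 0,"z": 0,"yaw": 0},
], gripper=-1)

```text
clock: 4.2
eef_pos: [0.5744, 0.2839, 0.0798]
tool_rot: [0.676, 0.737, 0.0, 0.0]
ft_force: [0.7, -0.5, 0.8]
grip_width: 0.0152
grasp_force: 52.8
```

Run:
```python
from h import *
w=bot.camera("wrist");s=bot.camera("side")
a=cv2.resize(s[190:330,140:280],(400,400),interpolation=2)
b=cv2.resize(w[100:380,140:420],(400,400),interpolation=2)
cv2.imwrite("pics/g1.png",np.hstack([a,b]));print(bot.get_obs()["grip_width"])
```

```text
0.015236216619880567
```

View pics/g1.png

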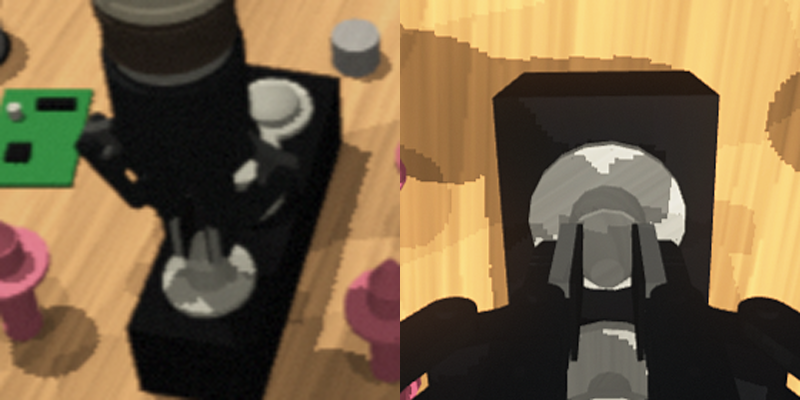

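The grip is at 15 mm width, so the pads are on the taper or off-centre rather than on the 28 mm barrel. I'll check the collar's true centre against the TCP.

Run:
```python
from h import *
np.set_printoptions(precision=4,suppress=True)
o=bot.get_obs();e=np.array(o["eef_pos"]);print(e,o["tool_rot"])
f=lambda x,y:(100+y*.7,140+(x-400)*.7)
L=atz("wrist",f(528,215),.076);Rr=atz("wrist",f(685,215),.076);T=atz("wrist",f(607,142),.076)
print("collar L R top",L,Rr,T, "centre",(L+Rr)/2, T-[0,.029,0])
print("barrel top rear edge", atz("wrist",f(607,185),.098), "tip guess",atz("wrist",f(605,272),.114))
g=lambda p:((proj("wrist",p)-[140,100])/.7+[400,0]).round()
for z in (.076,.098,.114): print(z,g([e[0],e[1],z]),g([e[0],e[1]+.014,z]))
for z in (.08,.09,.1): print("tcp front pad edge",z,g([e[0]+.0075,e[1]+.011,z]),g([e[0]-.0075,e[1]+.011,z]))
```

```text
[0.5744 0.2839 0.0798] [0.676  0.7369 0.0002 0.0001]
collar L R top [0.5461 0.2819 0.076 ] [0.6032 0.2868 0.076 ] [0.5725 0.3119 0.076 ] centre [0.5746 0.2844 0.076 ] [0.5725 0.2829 0.076 ]
barrel top rear edge [0.5731 0.304  0.098 ] tip guess [0.5743 0.2826 0.114 ]
0.076 [606. 216.] [609. 180.]
0.098 [606. 243.] [609. 203.]
0.114 [606. 268.] [610. 224.]
tcp front pad edge 0.08 [630. 193.] [587. 190.]
tcp front pad edge 0.09 [631. 204.] [586. 201.]
tcp front pad edge 0.1 [632. 216.] [585. 213.]
```

The nozzle is centred and upright, but the pads stand higher than I assumed: 15 mm width means contact on the taper at about z = 0.11. I'll open, go 1.7 cm lower and regrip.

Emit:
move_arm([
  {"x": 0,"y": 0,"z": 0,"yaw": 0},
  {"x": 0,"y": 0,"z": 0,"yaw": 0},
  {"x": 0,"y": 0,"z": 0,"yaw": 0},
  {"x": 0,"y": 0,"z": 0,"yaw": 0},
  {"x": 0,"y": 0,"z": 0.6,"yaw": 0},
  {"x": 0,"y": 0,"z": 1.2,"yaw": 0},
  {"x": 0,"y": 0,"z": 1.7,"yaw": 0},
  {"x": 0,"y": 0,"z": 1.7,"yaw": 0},
], gripper=1)

```text
clock: 5.3
eef_pos: [0.5736, 0.2836, 0.0617]
tool_rot: [0.676, 0.737, -0.001, -0.0]
ft_force: [0.8, -0.7, -0.4]
grip_width: 0.0857
grasp_force: 0.0
```

Emit:
move_arm([
  {"x": 0,"y": 0,"z": 0,"yaw": 0},
  {"x": 0,"y": 0,"z": 0,"yaw": 0},
  {"x": 0,"y": 0,"z": 0,"yaw": 0},
  {"x": 0,"y": 0,"z": 0,"yaw": 0},
  {"x": 0,"y": 0,"z": 0,"yaw": 0},
  {"x": 0,"y": 0,"z": 0,"yaw": 0},
], gripper=-1)

```text
clock: 6.05
eef_pos: [0.5745, 0.2841, 0.0632]
tool_rot: [0.676, 0.737, 0.0, 0.0]
ft_force: [-0.5, -0.0, 4.6]
grip_width: 0.025
grasp_force: 59.3
```

Emit:
move_arm([
  {"x": 0,"y": 0,"z": -0.5,"yaw": 0},
  {"x": 0,"y": 0,"z": -1.5,"yaw": 0},
  {"x": 0,"y": 0,"z": -2.5,"yaw": 0},
  {"x": 0,"y": 0,"z": -2.5,"yaw": 0},
])

```text
clock: 6.55
eef_pos: [0.5752, 0.2844, 0.0891]
tool_rot: [0.676, 0.737, 0.001, 0.001]
ft_force: [0.4, -0.7, -1.0]
grip_width: 0.0252
grasp_force: 59.0
```

Run:
```python
from h import *
w=bot.camera("wrist");s=bot.camera("side")
a=cv2.resize(s[190:330,140:280],(400,400),interpolation=2)
b=cv2.resize(w[100:380,140:420],(400,400),interpolation=2)
cv2.imwrite("pics/g2.png",np.hstack([a,b]));o=bot.get_obs();print(o["grip_width"],o["ft_force"])
```

```text
0.025131036092246144 [ 0.32943941  0.10143494 -1.78616617]
```

View pics/g2.png

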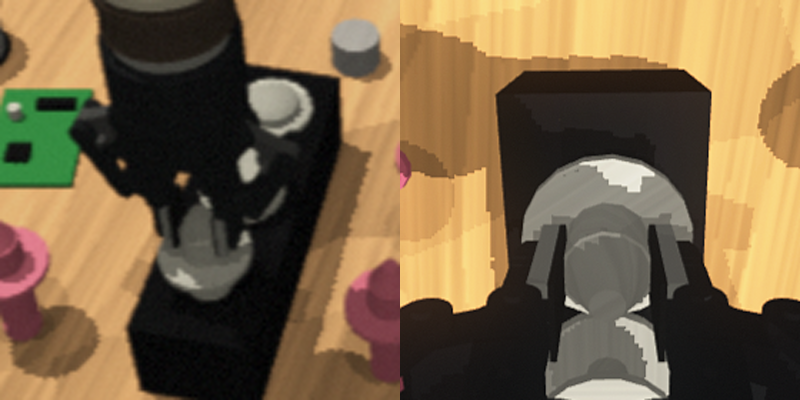

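The nozzle came up with the barrel gripped and the collar level (wrist crop (608,230)). I'll lift it clear and carry it to the coupler.

Emit:
move_arm([
  {"x": 0,"y": 0,"z": -2,"yaw": 0},
  {"x": 0,"y": 0,"z": -5,"yaw": 0},
  {"x": 0,"y": 0,"z": -8.5,"yaw": 0},
  {"x": 0,"y": 0,"z": -12,"yaw": 0},
  {"x": -1,"y": -0.1,"z": -14.5,"yaw": 0},
  {"x": -4.5,"y": -0.6,"z": -15,"yaw": 1},
  {"x": -9,"y": -1.3,"z": -15,"yaw": 2},
  {"x": -14,"y": -2,"z": -15,"yaw": 3},
  {"x": -19,"y": -2.7,"z": -15,"yaw": 4},
  {"x": -24,"y": -3.4,"z": -15,"yaw": 5},
  {"x": -29,"y": -4.1,"z": -15,"yaw": 5},
  {"x": -34,"y": -4.8,"z": -15,"yaw": 5},
  {"x": -39,"y": -5.5,"z": -15,"yaw": 5},
  {"x": -44,"y": -6.2,"z": -15,"yaw": 5},
  {"x": -47.5,"y": -6.7,"z": -15,"yaw": 5},
  {"x": -49.3,"y": -7,"z": -15,"yaw": 5},
  {"x": -49.3,"y": -7,"z": -15,"yaw": 5},
  {"x": -49.3,"y": -7,"z": -15,"yaw": 5},
])

```text
clock: 8.9
eef_pos: [0.547, -0.2119, 0.2375]
tool_rot: [0.707, 0.707, 0.0, -0.0]
ft_force: [0.1, 0.5, -1.3]
grip_width: 0.0251
grasp_force: 59.4
```

Run:
```python
from h import *
np.set_printoptions(precision=4,suppress=True)
o=bot.get_obs();e=np.array(o["eef_pos"]);print(o["clock"],e,R.from_quat(o["tool_rot"]).as_matrix())
w=bot.camera("wrist");cv2.imwrite("pics/w2.png",w)
for n in ["coupler","sleeve"]:
    for r in bot.cut_out("wrist",n):
        p=cv2.findNonZero(r["mask"].astype(np.uint8));print(n,r["score"],r["centre"],cv2.boundingRect(p))
print("tcp-xy at .076",proj("wrist",[e[0],e[1],.076]))
```

```text
8.9 [ 0.547  -0.2119  0.2375] [[-0.0003  1.     -0.0003]
 [ 1.      0.0003  0.0009]
 [ 0.0009 -0.0003 -1.    ]]
coupler 0.82 [166.7, 282.2] (243, 100, 84, 113)
sleeve 0.58 [140.4, 283.4] (247, 98, 75, 114)
tcp-xy at .076 [284.1106 184.5658]
```

View pics/w2.png

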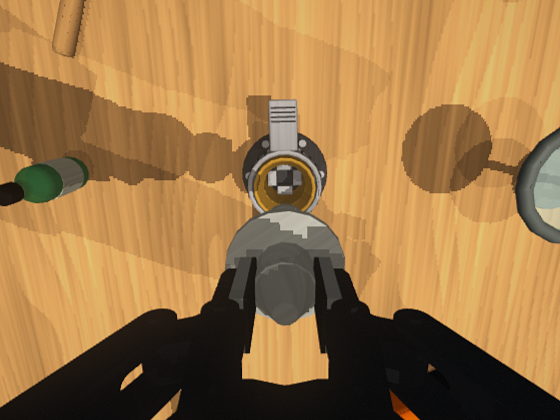

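The coupler mouth is at (285,186), directly under the TCP axis (284,185). The wing runs straight up the picture to (284,100), so yaw is about 0. I'll insert.

Emit:
move_arm([
  {"x": 0,"y": 0.1,"z": 3,"yaw": 0},
  {"x": 0,"y": 0.1,"z": 6.5,"yaw": 0},
  {"x": 0,"y": 0.1,"z": 9.5,"yaw": 0},
  {"x": 0,"y": 0.1,"z": 11.5,"yaw": 0},
  {"x": 0,"y": 0.1,"z": 12.8,"yaw": 0},
  {"x": 0,"y": 0.1,"z": 13.6,"yaw": 0},
  {"x": 0,"y": 0.1,"z": 14.1,"yaw": 0},
  {"x": 0,"y": 0.1,"z": 14.1,"yaw": 0},
  {"x": 0,"y": 0.1,"z": 14.1,"yaw": 0},
])

```text
clock: 10.18
eef_pos: [0.5484, -0.2135, 0.0973]
tool_rot: [0.708, 0.707, 0.0, 0.001]
ft_force: [-0.1, 0.5, -1.2]
grip_width: 0.0248
grasp_force: 59.5
```

Emit:
move_arm([
  {"x": 0,"y": 0,"z": 0.2,"yaw": 0},
  {"x": 0,"y": 0,"z": 0.35,"yaw": 0},
  {"x": 0,"y": 0,"z": 0.35,"yaw": 0},
  {"x": 0,"y": 0,"z": 0.35,"yaw": 0},
])

```text
clock: 10.68
eef_pos: [0.5479, -0.2133, 0.0931]
tool_rot: [0.707, 0.707, -0.0, -0.0]
ft_force: [-0.6, -0.8, -1.9]
grip_width: 0.0253
grasp_force: 59.5
```

Emit:
move_arm([
  {"x": 0,"y": 0,"z": 0.15,"yaw": 0},
  {"x": 0,"y": 0,"z": 0.2,"yaw": 0},
  {"x": 0,"y": 0,"z": 0.2,"yaw": 0},
])

```text
clock: 11.05
eef_pos: [0.5478, -0.2132, 0.091]
tool_rot: [0.707, 0.707, -0.0, -0.0]
ft_force: [0.4, -0.3, -2.2]
grip_width: 0.0251
grasp_force: 59.5
```

Emit:
move_arm([
  {"x": 0,"y": 0,"z": 0,"yaw": 0},
  {"x": 0,"y": 0,"z": 0,"yaw": 0},
  {"x": 0,"y": 0,"z": 0,"yaw": 0},
  {"x": 0,"y": 0,"z": 0,"yaw": 0},
  {"x": 0,"y": 0,"z": 0,"yaw": 0},
  {"x": 0,"y": 0,"z": -2,"yaw": 0},
  {"x": 0,"y": 0,"z": -5,"yaw": 0},
  {"x": 0,"y": 0,"z": -9,"yaw": 0},
  {"x": 0,"y": 0,"z": -12,"yaw": 0},
  {"x": 0,"y": 0,"z": -13,"yaw": 0},
  {"x": 0,"y": 0,"z": -13,"yaw": 0},
], gripper=1)

```text
clock: 12.42
eef_pos: [0.5481, -0.2133, 0.2211]
tool_rot: [0.707, 0.707, 0.0, 0.0]
ft_force: [-0.2, -0.1, -1.1]
grip_width: 0.0853
grasp_force: 0.0
```

Run:
```python
from h import *
np.set_printoptions(precision=4,suppress=True)
o=bot.get_obs();print(o["clock"],o["eef_pos"],o["joint_pos"])
w=bot.camera("wrist");s=bot.camera("side")
for n in ["nozzle","sleeve"]:
    for r in bot.cut_out("wrist",n):
        p=cv2.findNonZero(r["mask"].astype(np.uint8));print(n,r["score"],r["centre"],cv2.boundingRect(p))
a=cv2.resize(s[80:220,230:370],(400,400),interpolation=2)
b=cv2.resize(w[60:340,140:420],(400,400),interpolation=2)
cv2.imwrite("pics/p1.png",np.hstack([a,b]))
```

```text
12.425 [ 0.5481 -0.2133  0.2211] [-0.3712  0.4145  0.2852  1.4409  0.      1.2007]
nozzle 0.79 [195.2, 285.3] (249, 163, 70, 67)
sleeve 0.95 [154.3, 282.3] (243, 97, 80, 172)
```

View pics/p1.png

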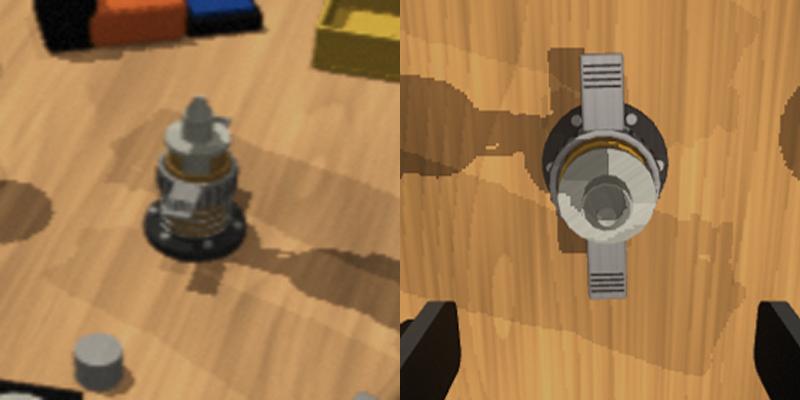

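The nozzle stands upright on the jaws, collar about 16 mm above the rim. Both wings are visible, at wrist crop (603,75) and (607,280). I'll shut the gripper and go above the +y wing, because the wrist camera's side faces away from the nozzle there.

Emit:
move_arm([
  {"x": 3,"y": 0,"z": 0,"yaw": 0},
  {"x": 6,"y": 0,"z": 0,"yaw": 0},
  {"x": 7,"y": 0,"z": 0,"yaw": 0},
  {"x": 7,"y": 0,"z": 2,"yaw": 0},
  {"x": 7,"y": 0,"z": 5,"yaw": 0},
  {"x": 7,"y": 0,"z": 8.5,"yaw": 0},
  {"x": 7,"y": 0,"z": 11.5,"yaw": 0},
  {"x": 7,"y": 0,"z": 13,"yaw": 0},
  {"x": 7,"y": 0,"z": 13.7,"yaw": 0},
  {"x": 7,"y": 0,"z": 13.7,"yaw": 0},
], gripper=-1)

```text
clock: 13.88
eef_pos: [0.5483, -0.1435, 0.0844]
tool_rot: [0.708, 0.707, 0.0, 0.0]
ft_force: [0.1, -0.1, 0.7]
grip_width: -0.0001
grasp_force: 0.0
```

Emit:
move_arm([
  {"x": 0,"y": 0,"z": 0.4,"yaw": 0},
  {"x": 0,"y": 0,"z": 0.8,"yaw": 0},
  {"x": 0,"y": 0,"z": 1.2,"yaw": 0},
  {"x": 0,"y": 0,"z": 1.2,"yaw": 0},
])

```text
clock: 14.38
eef_pos: [0.5476, -0.1431, 0.0717]
tool_rot: [0.707, 0.707, -0.0, -0.0]
ft_force: [-0.2, 0.2, 0.3]
grip_width: 0.0001
grasp_force: 0.0
```

Emit:
move_arm([
  {"x": 0,"y": 0,"z": 0.4,"yaw": 0},
  {"x": 0,"y": 0,"z": 0.8,"yaw": 0},
  {"x": 0,"y": 0,"z": 0.8,"yaw": 0},
])

```text
clock: 14.75
eef_pos: [0.5476, -0.1432, 0.0636]
tool_rot: [0.708, 0.707, -0.0, -0.0]
ft_force: [0.4, 0.8, 0.2]
grip_width: 0.0002
grasp_force: 0.0
```

Run:
```python
from h import *
np.set_printoptions(precision=4,suppress=True)
o=bot.get_obs();print(o["clock"],o["eef_pos"],o["ft_force"])
w=bot.camera("wrist");s=bot.camera("side")
a=cv2.resize(s[80:220,230:370],(400,400),interpolation=2)
b=cv2.resize(w[140:420,140:420],(400,400),interpolation=2)
cv2.imwrite("pics/s1.png",np.hstack([a,b]))
```

```text
14.75 [ 0.5476 -0.1432  0.0636] [0.4457 0.7882 0.161 ]
```

View pics/s1.png

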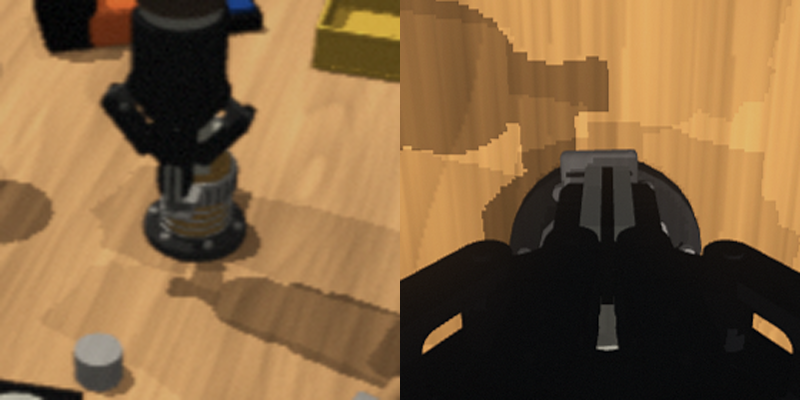

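The fingers are over the wing (crop (605,165)) but have not touched it yet, so I'll keep going down in steps.

Emit:
move_arm([
  {"x": 0,"y": 0,"z": 0.3,"yaw": 0},
  {"x": 0,"y": 0,"z": 0.6,"yaw": 0},
  {"x": 0,"y": 0,"z": 0.6,"yaw": 0},
])

```text
clock: 15.22
eef_pos: [0.5477, -0.1432, 0.0577]
tool_rot: [0.707, 0.707, -0.0, -0.0]
ft_force: [-0.7, -0.2, -0.2]
grip_width: -0.0001
grasp_force: 0.0
```

Emit:
move_arm([
  {"x": 0,"y": 0,"z": 0.3,"yaw": 0},
  {"x": 0,"y": 0,"z": 0.6,"yaw": 0},
  {"x": 0,"y": 0,"z": 0.6,"yaw": 0},
])

```text
clock: 15.6
eef_pos: [0.5481, -0.1432, 0.0523]
tool_rot: [0.707, 0.707, 0.0, 0.0]
ft_force: [-1.2, 0.1, 3.1]
grip_width: 0.0001
grasp_force: 1.6
```

Contact at TCP z ≈ 0.052. I'll pull the sleeve back in steps, watching the force.

Emit:
move_arm([
  {"x": 0,"y": 0,"z": 0.4,"yaw": 0},
  {"x": 0,"y": 0,"z": 0.8,"yaw": 0},
  {"x": 0,"y": 0,"z": 1.2,"yaw": 0},
  {"x": 0,"y": 0,"z": 1.6,"yaw": 0},
  {"x": 0,"y": 0,"z": 1.6,"yaw": 0},
])

```text
clock: 16.23
eef_pos: [0.5481, -0.1432, 0.0364]
tool_rot: [0.707, 0.707, 0.0, 0.0]
ft_force: [-1.5, -0.3, 7.1]
grip_width: 0.0002
grasp_force: 3.5
```

Emit:
move_arm([
  {"x": 0,"y": 0,"z": 0.2,"yaw": 0},
  {"x": 0,"y": 0,"z": 0.4,"yaw": 0},
  {"x": 0,"y": 0,"z": 0.4,"yaw": 0},
])

```text
clock: 16.6
eef_pos: [0.5482, -0.1432, 0.0328]
tool_rot: [0.707, 0.707, 0.0, 0.0]
ft_force: [-2.8, 1.0, 8.5]
grip_width: -0.0003
grasp_force: 4.2
```

Emit:
move_arm([
  {"x": 0,"y": 0,"z": 0.2,"yaw": 0},
  {"x": 0,"y": 0,"z": 0.3,"yaw": 0},
  {"x": 0,"y": 0,"z": 0.3,"yaw": 0},
])

```text
clock: 16.98
eef_pos: [0.5482, -0.1432, 0.0303]
tool_rot: [0.707, 0.707, 0.0, 0.0]
ft_force: [-3.8, 1.5, 10.5]
grip_width: 0.0
grasp_force: 5.4
```

Run:
```python
from h import *
o=bot.get_obs();print(o["clock"],o["eef_pos"],o["ft_force"])
w=bot.camera("wrist");s=bot.camera("side")
a=cv2.resize(s[80:220,230:370],(400,400),interpolation=2)
b=cv2.resize(w[140:420,140:420],(400,400),interpolation=2)
cv2.imwrite("pics/s2.png",np.hstack([a,b]))
```

```text
16.975 [ 0.54815402 -0.14324841  0.03029099] [-3.78526595  1.54299113 10.46805332]
```

View pics/s2.png

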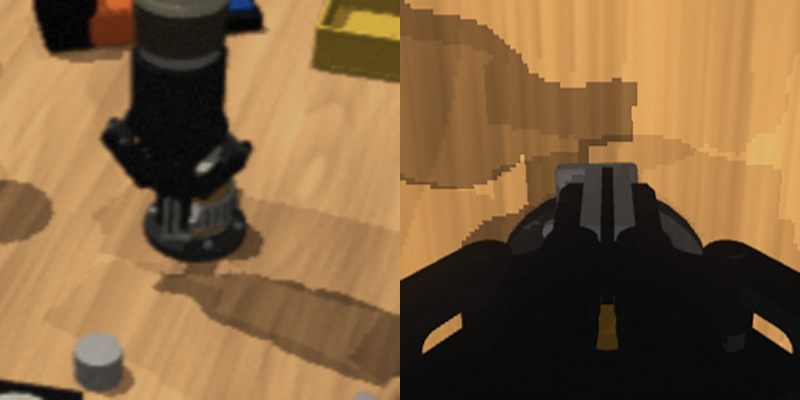

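Both crops show the sleeve pushed well down. I'll press on to its stop, watching for the force jump.

Emit:
move_arm([
  {"x": 0,"y": 0,"z": 0.1,"yaw": 0},
  {"x": 0,"y": 0,"z": 0.2,"yaw": 0},
  {"x": 0,"y": 0,"z": 0.2,"yaw": 0},
])

```text
clock: 17.45
eef_pos: [0.5483, -0.1432, 0.0302]
tool_rot: [0.707, 0.707, 0.001, 0.001]
ft_force: [-6.9, 2.0, 21.6]
grip_width: 0.0001
grasp_force: 10.6
```

Emit:
move_arm([
  {"x": 0,"y": 0,"z": 0.1,"yaw": 0},
  {"x": 0,"y": 0,"z": 0.2,"yaw": 0},
  {"x": 0,"y": 0,"z": 0.2,"yaw": 0},
  {"x": 0,"y": 0,"z": 0.2,"yaw": 0},
])

```text
clock: 17.95
eef_pos: [0.5484, -0.1432, 0.03]
tool_rot: [0.707, 0.707, 0.001, 0.001]
ft_force: [-11.0, 3.5, 32.3]
grip_width: 0.0003
grasp_force: 15.8
```

At the stop (32 N, no further motion). I'll hold briefly, then let the sleeve rise and withdraw.

Emit:
move_arm([
  {"x": 0,"y": 0,"z": -0.3,"yaw": 0},
  {"x": 0,"y": 0,"z": -0.3,"yaw": 0},
  {"x": 0,"y": 0,"z": -0.8,"yaw": 0},
  {"x": 0,"y": 0,"z": -1.4,"yaw": 0},
  {"x": 0,"y": 0,"z": -2,"yaw": 0},
  {"x": 0,"y": 0,"z": -2.8,"yaw": 0},
  {"x": 0,"y": 0,"z": -4.5,"yaw": 0},
  {"x": 0,"y": 0,"z": -8,"yaw": 0},
  {"x": 0,"y": 0,"z": -12,"yaw": 0},
  {"x": 0,"y": 0,"z": -16,"yaw": 0},
  {"x": -3,"y": 0,"z": -19,"yaw": 0},
  {"x": -7,"y": 0,"z": -19.5,"yaw": 0},
  {"x": -7,"y": 0,"z": -19.5,"yaw": 0},
  {"x": -7,"y": 0,"z": -19.5,"yaw": 0},
])

```text
clock: 19.7
eef_pos: [0.5475, -0.213, 0.2191]
tool_rot: [0.708, 0.707, -0.0, -0.001]
ft_force: [0.1, -0.0, -1.0]
grip_width: -0.0001
grasp_force: 0.0
```

Run:
```python
from h import *
np.set_printoptions(precision=4,suppress=True)
o=bot.get_obs();print(o["clock"],o["eef_pos"],o["ft_force"])
w=bot.camera("wrist");bot.camera("side")
for cam in("wrist","side"):
  for n in ["nozzle","sleeve"]:
    for r in bot.cut_out(cam,n):
        p=cv2.findNonZero(r["mask"].astype(np.uint8));print(cam,n,round(r["score"],2),r["centre"],cv2.boundingRect(p),cv2.minEnclosingCircle(p))
cx,cy=.548,-.213
for cam in("wrist","side"):
  for lab,zs in(("seated",(.0815,.0875,.1255)),("up",(.0975,.1035,.1415))):
    P=[[cx+.029*np.cos(t),cy+.029*np.sin(t),z] for z in zs[:2] for t in np.linspace(0,6.28,60)]+[[cx+.005*np.cos(t),cy+.005*np.sin(t),zs[2]] for t in np.linspace(0,6.28,12)]
    q=np.array([proj(cam,p) for p in P]);print(cam,lab,"bbox",q.min(0),q.max(0)-q.min(0),"tip",proj(cam,[cx,cy,zs[2]]))
  for z in(.076,.054): print(cam,"wing tips",z,proj(cam,[cx,cy+.08,z]),proj(cam,[cx,cy-.08,z]))
```

```text
19.7 [ 0.5475 -0.213   0.2191] [ 0.0988 -0.0335 -0.9944]
wrist nozzle 0.56 [190.8, 281.6] (249, 160, 66, 65) ((281.011962890625, 191.7284698486328), 33.26354217529297)
wrist sleeve 0.86 [152.8, 283.7] (244, 97, 80, 160) ((283.4313049316406, 176.64552307128906), 80.34376525878906)
side nozzle 0.96 [284.3, 142.4] (124, 266, 33, 44) ((141.5, 287.5), 22.4611759185791)
side nozzle 0.88 [299.4, 275.6] (260, 281, 32, 43) ((276.0, 302.0), 21.095121383666992)
side nozzle 0.76 [340.0, 306.9] (291, 321, 35, 44) ((307.5, 342.5), 21.783119201660156)
side nozzle 0.75 [132.2, 302.5] (288, 119, 23, 23) ((299.0718078613281, 130.99607849121094), 12.150158882141113)
side nozzle 0.62 [247.9, 291.5] (279, 229, 28, 43) ((291.5, 250.0), 21.05360221862793)
side sleeve 0.71 [146.5, 297.2] (284, 121, 29, 36) ((298.5, 138.5), 19.557706832885742)
wrist seated bbox [251.1989 158.2438] [66.5846 65.7589] tip [284.4416 204.5397]
wrist up bbox [249.4329 161.1635] [70.0761 69.0007] tip [284.4169 210.6144]
wrist wing tips 0.076 [284.3393  96.321 ] [284.6443 269.9395]
wrist wing tips 0.054 [284.3736  96.767 ] [284.6565 260.2528]
side seated bbox [287.1165 119.7171] [23.0633 22.6866] tip [299.2216 120.8221]
side up bbox [287.2384 114.1125] [23.2849 22.9347] tip [299.4655 115.2103]
side wing tips 0.076 [289.9584 155.761 ] [306.254  120.9327]
side wing tips 0.054 [289.7488 162.9781] [305.8642 127.9242]
```

Seated and locked: side bounding box 23×23 at row 119 (model seated 119.7, standing 114.1). The wing rows 121–157 match the sleeve fully up.

```bash
python3 -c "
from workcell import bot
print(bot.job_done())"
```

```text
the job is handed in; nothing more can be done
None
```

The nozzle is seated in the coupler with its collar at the rim and the sleeve sprung back up, going by the camera measurements; the job was handed in at about 20 s with the robot touching nothing.

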